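# Refit the lid of the mist filter box

### The arm

A 7-joint arm with a two-finger parallel gripper is mounted at the origin on the work surface. World frame = base frame: x ahead of the robot, y to its left, z up, the work surface at z = 0. Lengths are in m, angles in rad, forces in N, time in s.
With the tool pointing down it reaches from about 0.425 to 1.025 m from the base axis. Payload 3.6 kg.
Tool frame: the origin (TCP) lies midway between the tips of the shut fingers; the grasp point (between the pads) lies 19 mm behind it; z points along the fingers, y is the line along which they close (so a half turn about z gives the same grasp; the last joint's range is limited). The gripper opens to 85 mm and grips with 20 to 120 N. Pads are 22 mm wide; open, the fingers measure 114 mm over their backs; the gripper's body (76 mm by 85 mm) begins 54 mm behind the grasp point. The pads swing forward as they close: fully open they stand 13 mm farther back than shut.
Start: joints at [-0.093, 0.591, 0.048, 1.609, -0.033, 0.943, -0.034], TCP at [0.725, 0, 0.231] pointing down, gripper open.
Joint ranges: [-2.69, 2.69], [-0.47, 2.24], [-1.27, 1.36], [0.19, 2.51], [-1.53, 4.68], [0.08, 2.07], [-3.09, 3.09]. Speed limits (rad/s): [2.57, 2.57, 3.14, 3.14, 3.14, 3.14, 3.14].

### API

Orientations are given as a rotation vector (axis times angle).
In Python, from plant import state, camera, hand_in gives the robot as it stands.
- The arm moves only by the shell command python3 -m inch 'ROWS' [OPENING]. ROWS is JSON, a list of rows, each a list of 6 numbers: the shift along the world's x, y, z in m, then the turn, a rotation vector about the world's x, y, z in rad. A call has 1 to 12 rows; each row is the pose to reach, as a shift and turn from the pose commanded when the call began; what a row does not reach only later rows make up. A row lasts 1/10 s, in which the tool goes at most 50 mm and 8.59 degrees, less where a joint would pass 70% of its speed; a pose out of reach is approached as far as the arm can. A call with a gripper value outside its range is refused whole. OPENING is the opening, from 0 (shut) to 1 (fully open), set as the call begins (- or left out, the last holds). The fingers move at their own pace and stop on an object; the grip force is fixed at half the most. Time passes only in rows, so rows that repeat a pose let the fingers close. It gives the time, the measured TCP pose, the force, the opening and the grip force at its end, in the units of the state.
- state(): the state, without advancing time (a new reading comes with each control period).
- camera(name): name is "scene" or "side" or "wrist"; returns a dict with "pixels" (420x560x3 uint8, blue, green, red), "mtx" (3x3 intrinsics, pixels), "origin" and "orientation" of the camera in the world; the wrist camera has in their place "mount" (4x4, takes a point from camera to tool coordinates, whose origin is the TCP and whose axes are the flange's). Camera axes: x right, y up, looking along -z (the intrinsics and any distortion apply to the point x, -y, -z); pixel columns grow to the right and rows downward; lengths in m; the calibration is good to about 2 mm. A picture is of the moment at which its call begins: read the wrist's pose just before it. There is no depth.
- hand_in(): hands the job in; it is judged then, once.
The state is a dict: "time_s": time; "joint_positions": joint angles; "qd": joint speeds; "joint_torque": joint torques, N m; "tool_pos": TCP position; "ee_rot": TCP orientation; "ft_force": force on the tool from outside, world axes, zero at the start; "moment": the same for the moment, N m; "grip_width": opening from 0.0 (shut) to 1.0 (fully open); "finger_force": force on a finger pad.
Only numpy, scipy, OpenCV 4.12 (cv2) and the standard library are available. Lean on these libraries where they do the work, as an engineer would, in place of code of your own. Each camera call takes 0.05 s, during which the arm holds its last target. There are 200 camera calls.

### The job

Put the blue lid back on the grey filter box: hold it tilted, hook its lip under the orange ledge and push the lip home against the stop behind the ledge, then swing the handle end down and press until it has passed the sprung yellow roller and lies flush, and let go. Work gently, never forcing the lid against the box, and leave the other things on the bench as they stand.

Things in the scene. Friction and masses are not known exactly. Their poses are not given: they have to be found in the camera images.
- lid: Blue metal lid, loose, 0.28 to 0.46 kg, flat on the bench at the start. Origin: on its underside, midway across, 96 mm from the lip's tip and 85 mm from the free edge; x runs from the lip end (-x) to the free edge (+x), z up out of its top. Plate 150 x 110 x 6 mm (x from -65 to +85 mm).
- lid_lip (a point): Middle of the tip of the lid's bare-aluminium lip, on the underside (lid x = -96 mm). The lip is 80 mm wide, 4 mm thick, level with the underside and stands 31 mm out from the plate. Axes as the lid's.
- lid_edge (a point): Middle of the lid's free edge, on the underside (lid x = +85 mm). Axes as the lid's.
- lid_handle (a point): Middle of the top of the lid's black upright fin handle (lid x = +40, z = 46 mm). The fin is 14 mm thick along x, 60 mm long along y and 40 mm high above the plate. Axes as the lid's.
- box: Grey filter box, fixed, 234 x 130 mm, open at the top. Origin: centre of its underside; x runs from the orange ledge (-x, the robot's side, yawed within 0.3 rad) to the roller catch (+x), z up. On it a FRAME (ledge, stop, cheeks, catch) is clamped up to 9 mm either way along x: this shift is not measured, find it by feel. The closed lid: axes parallel, underside at z = 70, y within 2.5 mm.
- seat (a point): Centre of the seat plane, box z = 70 mm; axes as the box's. The lid lies on the flat tops of the side walls (|y| 46 to 65 mm). The frame at shift 0, in box mm: orange ledge, 5 mm thick, underside z = 76, inner edge x = -72.25; upright stop face for the lip x = -97.25; 6 mm high cheeks at |y| > 57.5; far stop x = +86.25 (lid play 2.5). Between side walls a tilted lip can dip to z = 58.
- catch (a joint): Sprung roller catch at the frame's +x end: how far it is pushed outwards, 0 at rest, 0.009 m at most; spring 6 N at rest + 0.8 N/mm. Free-turning yellow roller, 14 mm diameter, axis at x = 88.25 (frame shift 0), z = 81.7 mm. The free edge must be pressed down past it: 5 to 10 N there with the lip home, 2 to 3 times that with the lip off its stop. The lid's weight alone rests on it at 0.11 rad.
- holder: Bystander: steel tool holder standing nut end down, 63 mm diameter, 120 mm tall. Origin: centre of its underside.
- gauge_block: Bystander: dark steel cylinder, 52 mm diameter, 55 mm tall. Origin: centre of its underside.
- bushing: Bystander: white plastic cup, 48 mm diameter, 50 mm tall. Origin: centre of its underside.
- jar: Bystander: grey jar with black cap, 60 mm diameter, 75 mm tall. Origin: centre of its underside.

How it is judged:
By the outcome, as a careful person would: the job done as asked, in the order asked, and still so for the second after the job is handed in, with the robot touching nothing.
It also fails if it takes over 61 s, if anything falls off the work surface, if the arm or the gripper's body presses on something with over 40 N, if the wrist force passes 120 N, or if a joint passes its speed limit or range.

## Working session

There is one attempt and no reset: what is moved stays moved. The work goes in short steps, Python scripts to look and compute and a shell command to move; the robot and the scene stay as the last step left them, time stands still between calls to the robot, and variables do not carry over. Pictures are saved under pics/ and viewed, at most 10 in all, crops included, and the job is handed in when it is done.

```bash
ls; mkdir -p pics; python3 - <<'E'
from plant import state,camera
import cv2
s=state();print({k:s[k] for k in('time_s','tool_pos','ee_rot','ft_force','grip_width')})
for n in('scene','side'):
    c=camera(n);cv2.imwrite(f'pics/{n}0.png',c['pixels']);print(n,c['mtx'],c['origin'],c['orientation'],c.keys())
s=state();c=camera('wrist');cv2.imwrite('pics/wrist0.png',c['pixels']);print(c['mtx'],c['mount'],c.keys())
E
```

```text
pics
{'time_s': 0.0, 'tool_pos': array([7.24149305e-01, 2.21011607e-06, 2.30129581e-01]), 'ee_rot': array([-2.22027625, -2.22044754,  0.0026865 ]), 'ft_force': array([0.28423764, 0.48180107, 0.59950996]), 'grip_width': 1.0003601456658568}
scene [[507.32907444   0.         283.03949677]
 [  0.         507.32907444 200.83477542]
 [  0.           0.           1.        ]] [1.52412754 0.23835026 0.7358895 ] [0.70243063 0.87434263 1.6723163 ] dict_keys(['pixels', 'mtx', 'origin', 'orientation'])
side [[472.75907628   0.         268.75567094]
 [  0.         472.75907628 215.96987064]
 [  0.           0.           1.        ]] [ 0.53554457 -0.91273537  1.05456181] [ 0.7542117  -0.01526482 -0.0556214 ] dict_keys(['pixels', 'mtx', 'origin', 'orientation'])
[[354.42909655   0.         280.50525368]
 [  0.         354.42909655 201.51196822]
 [  0.           0.           1.        ]] [[-2.52969206e-04  9.63416531e-01  2.68008439e-01  6.75690512e-02]
 [ 9.99999493e-01 -1.75689610e-05  1.00704032e-03 -3.55924910e-04]
 [ 9.74907924e-04  2.68008558e-01 -9.63416038e-01 -1.43797225e-01]
 [ 0.00000000e+00  0.00000000e+00  0.00000000e+00  1.00000000e+00]] dict_keys(['pixels', 'mtx', 'mount'])
```

View pics/scene0.png

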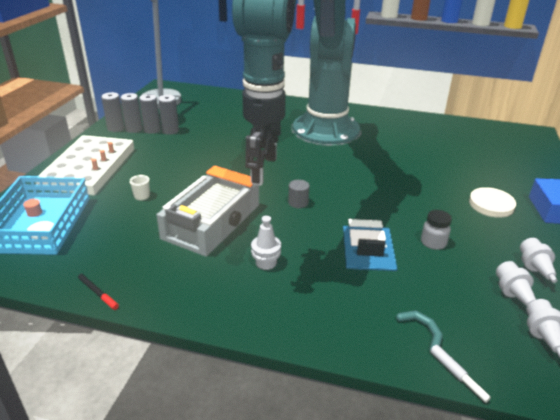

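View pics/side0.png

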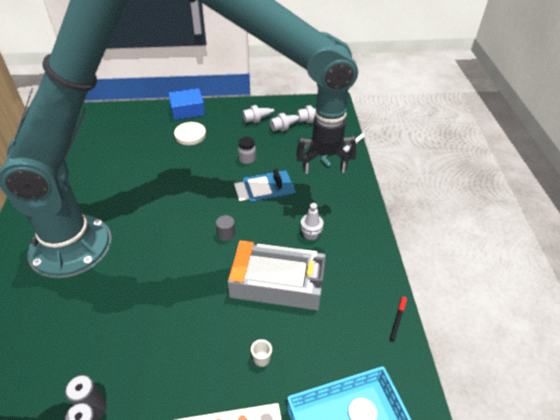

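```bash
python3 - <<'E'
import cv2
a=cv2.imread('pics/scene0.png')[150:280,150:410];cv2.imwrite('pics/sc1.png',cv2.resize(a,None,fx=3,fy=3,interpolation=cv2.INTER_CUBIC))
a=cv2.imread('pics/side0.png')[160:310,220:340];cv2.imwrite('pics/si1.png',cv2.resize(a,None,fx=4,fy=4,interpolation=cv2.INTER_CUBIC))
E
```

```text
(no output)
```

View pics/sc1.png

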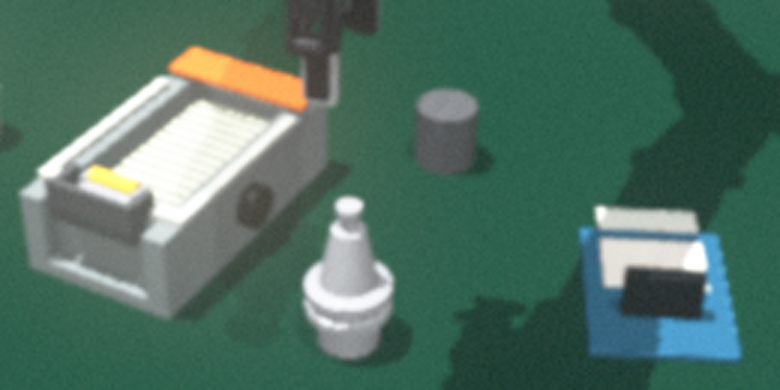

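View pics/si1.png

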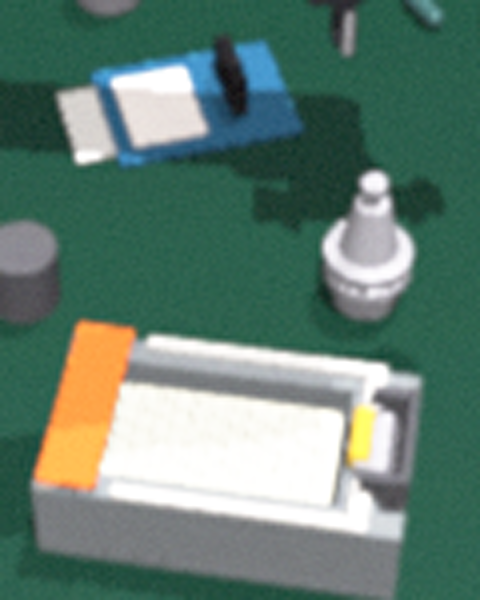

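```bash
cat > h.py <<'E'
import numpy as np
from scipy.spatial.transform import Rotation as R
from scipy.optimize import least_squares
SC=(np.array([[507.329,0,283.039],[0,507.329,200.835],[0,0,1]]),np.array([1.52412754,.23835026,.7358895]),R.from_rotvec([0.70243063,0.87434263,1.6723163]).as_matrix())
SI=(np.array([[472.759,0,268.756],[0,472.759,215.970],[0,0,1]]),np.array([.53554457,-.91273537,1.05456181]),R.from_rotvec([.7542117,-.01526482,-.0556214]).as_matrix())
KW=np.array([[354.429,0,280.505],[0,354.429,201.512],[0,0,1]])
def wcam(pos,rot,mount):
    T=np.eye(4);T[:3,:3]=R.from_rotvec(rot).as_matrix();T[:3,3]=pos;T=T@mount
    return (KW,T[:3,3],T[:3,:3])
def proj(cam,P):
    K,o,M=cam;p=(np.atleast_2d(P)-o)@M
    p=p*[1,-1,-1];p=p@K.T
    return p[:,:2]/p[:,2:]
def fit(obs,x0,free=(0,1,2,3)):
    """obs: list of (cam, local pts mm, pixels); x0 = x,y,z,yaw"""
    free=list(free)
    def full(q):
        x=np.array(x0,float);x[free]=q;return x
    def pts(x,L): return R.from_euler('z',x[3]).apply(np.array(L)/1000.)+x[:3]
    f=lambda q:np.concatenate([(proj(c,pts(full(q),L))-np.array(px)).ravel() for c,L,px in obs])
    r=least_squares(f,np.array(x0,float)[free],loss='soft_l1')
    return full(r.x),f(r.x).reshape(-1,2)
E
python3 - <<'E'
from h import *
sc=lambda a:np.array(a)/3+150
si=lambda a:np.array(a)/4+[220,160]
L=[[85,-55,3],[85,55,3],[-65,-55,6],[-65,55,6],[-96,-40,4],[-96,40,4]]
x,r=fit([(SC,L,sc([[590,355],[740,359],[580,229],[718,236],[597,207],[695,212]])),
 (SI,[[-65,-55,6],[-65,55,6],[85,55,6],[85,-55,6],[-96,40,4],[-96,-40,4]],si([[122,163],[95,70],[268,42],[301,130],[57,92],[76,163]]))],[.7,.15,0,0])
print(x,r.round(1).tolist())
B=[[117,-65,0],[117,65,0]]
x,r=fit([(SC,B,sc([[28,268],[170,318]])),
 (SI,[[-117,-65,0],[117,-65,0]],si([[38,550],[393,597]]))],[.7,-.15,0,0])
print(x,r.round(1).tolist())
f=R.from_euler('z',x[3])
print(((proj(SI,f.apply(np.array([[-72.25,65,81],[-72.25,-65,81],[-117,65,70],[-117,-65,70],[117,-65,70]])/1e3)+x[:3])-[220,160])*4).round())
print(((proj(SC,f.apply(np.array([[-72.25,65,81],[-72.25,-65,81]])/1e3)+x[:3])-150)*3).round())
E
```

```text
[ 0.58184247  0.21030567 -0.00193114  0.19730265] [[-0.8, -0.2], [0.0, 1.4], [0.0, -0.3], [-0.3, -0.2], [-0.1, 0.6], [-0.3, 0.6], [-0.6, -0.3], [-1.3, 0.2], [-0.9, -0.5], [0.4, -0.5], [-0.1, -0.2], [0.3, -1.3]]
[ 5.93068711e-01 -1.72335242e-01 -4.92761615e-04 -2.11426498e-01] [[0.4, -0.4], [-0.2, 0.2], [0.1, 0.2], [0.1, 0.0]]
[[136. 330.]
 [100. 487.]
 [ 72. 333.]
 [ 31. 489.]
 [401. 536.]]
[[296. 108.]
 [161.  68.]]
```

The scene view shows the box at scene px (160–260, 165–255) with the ledge facing the robot. The lid is at px (345–395, 219–270), lip also towards the robot. The side view agrees, so I'll hover over the handle with the gripper half open.

```bash
python3 -m inch '[[-0.017,0.036,0,0,0,0.033],[-0.034,0.073,0,0,0,0.066],[-0.051,0.109,0,0,0,0.1],[-0.068,0.145,-0.01,0,0,0.13],[-0.085,0.18,-0.03,0,0,0.165],[-0.103,0.218,-0.05,0,0,0.197],[-0.103,0.218,-0.05,0,0,0.197],[-0.103,0.218,-0.05,0,0,0.197]]' 0.5
python3 - <<'E'
from plant import state,camera
import cv2,pickle
s=state();c=camera('wrist');pickle.dump((s['tool_pos'],s['ee_rot'],c['mount']),open('w1.pkl','wb'))
cv2.imwrite('pics/w1.png',c['pixels']);print(s['time_s'],s['tool_pos'],s['ee_rot'],s['ft_force'])
E
```

```text
time_s: 0.95
tool_pos: [0.6207, 0.2196, 0.1804]
ee_rot: [-1.987, -2.432, 0.002]
ft_force: [-0.5, -0.4, 0.8]
grip_width: 0.503
finger_force: 0.0
0.95 [0.6206538  0.21961294 0.1803849 ] [-1.98704959e+00 -2.43164982e+00  2.36529761e-03] [-0.46042402 -0.44770252  0.84325215]
```

View pics/w1.png

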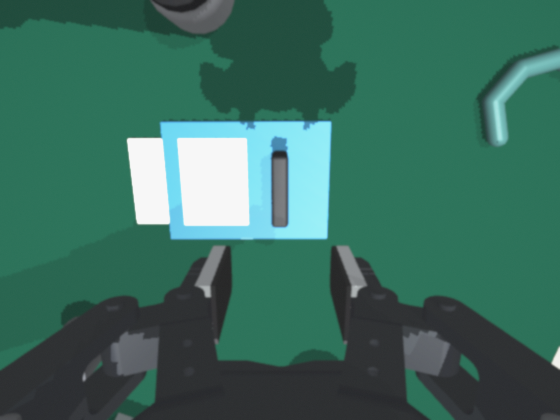

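The wrist view shows the plate corners at (162,122), (331,122), (327,239) and (170,240). The lip tip is at (128,138) and (137,224), and the fin at (272–288, 152–227). I'll refine the lid pose from these.

```bash
python3 - <<'E'
from h import *
import pickle
W=wcam(*pickle.load(open('w1.pkl','rb')))
L=[[-65,55,6],[85,55,6],[85,-55,6],[-65,-55,6],[-96,40,4],[-96,-40,4]]
px=[[162,122],[331,122],[327,239],[170,240],[128,138],[137,224]]
for fr in((0,1,3),(0,1,2,3)):
    x,r=fit([(W,L,px)],[.58,.21,0,.197],fr);print(x,r.round(1).tolist())
    print(R.from_euler('z',x[3]).apply([.04,0,.046])+x[:3])
    print(proj(W,R.from_euler('z',x[3]).apply([[.033,.03,.046],[.047,.03,.046],[.033,-.03,.046],[.047,-.03,.046]])+x[:3]).round())
E
```

```text
[0.58053581 0.20799887 0.         0.198874  ] [[-1.7, -0.1], [0.3, 0.1], [-0.3, 0.4], [0.6, -1.0], [-0.0, 0.9], [0.5, -0.5]]
[0.61974739 0.21590149 0.046     ]
[[271. 157.]
 [289. 157.]
 [271. 229.]
 [288. 229.]]
[5.80592725e-01 2.08075171e-01 4.08240492e-04 1.98876945e-01] [[-1.7, -0.2], [0.4, 0.1], [-0.2, 0.5], [0.5, -0.9], [-0.2, 0.8], [0.4, -0.4]]
[0.61980429 0.21597791 0.04640824]
[[271. 157.]
 [289. 157.]
 [271. 229.]
 [288. 229.]]
```

```bash
python3 -m inch '[[-0.001,-0.003,-0.04,0,0,0.001],[-0.001,-0.003,-0.08,0,0,0.001],[-0.001,-0.003,-0.11,0,0,0.001],[-0.001,-0.003,-0.135,0,0,0.001],[-0.001,-0.003,-0.15,0,0,0.001],[-0.001,-0.003,-0.16,0,0,0.001],[-0.001,-0.003,-0.164,0,0,0.001],[-0.001,-0.003,-0.164,0,0,0.001],[-0.001,-0.003,-0.164,0,0,0.001]]'
python3 -m inch '[[0,0,0,0,0,0],[0,0,0,0,0,0],[0,0,0,0,0,0],[0,0,0,0,0,0],[0,0,0,0,0,0],[0,0,0,0,0,0],[0,0,0,0,0,0],[0,0,0,0,0,0]]' 0
```

```text
time_s: 1.9
tool_pos: [0.622, 0.2153, 0.0184]
ee_rot: [1.99, 2.429, 0.003]
ft_force: [-0.2, 0.8, 0.3]
grip_width: 0.502
finger_force: 0.0
time_s: 2.7
tool_pos: [0.6215, 0.2153, 0.0183]
ee_rot: [1.99, 2.43, 0.002]
ft_force: [-1.3, -0.3, 6.4]
grip_width: 0.154
finger_force: 60.9
```

```bash
python3 -m inch '[[0,0,0.005,0,0,0],[0,0,0.02,0,0,0],[0,0,0.05,0,0,0],[0,0,0.09,0,0,0],[0,0,0.13,0,0,0],[0,0,0.17,0,0,0],[0,0,0.21,0,0,0],[0,0,0.25,0,0,0],[0,0,0.29,0,0,0],[0,0,0.32,0,0,0],[0,0,0.33,0,0,0],[0,0,0.33,0,0,0]]'
python3 -m inch '[[-0.002,-0.02,0,0,0,-0.02],[-0.006,-0.06,0,0,0,-0.05],[-0.01,-0.105,0,0,0,-0.09],[-0.015,-0.15,0,0,0,-0.13],[-0.02,-0.195,0,0,0,-0.165],[-0.025,-0.24,0,0,0,-0.2],[-0.03,-0.285,0,0,0,-0.24],[-0.035,-0.33,0,0,0,-0.28],[-0.04,-0.375,0,0,0,-0.32],[-0.045,-0.42,0,0,0,-0.36],[-0.05,-0.465,0,0,0,-0.39],[-0.05,-0.492,0,0,0,-0.41]]'
python3 -m inch '[[0,0,0,0,0,0],[0,0,0,0,0,0],[0,0,0,0,0,0],[0,0,0,0,0,0]]'
python3 - <<'E'
from plant import state,camera
import cv2,pickle
s=state();c=camera('wrist');pickle.dump((s['tool_pos'],s['ee_rot'],c['mount']),open('w2.pkl','wb'))
cv2.imwrite('pics/w2.png',cv2.resize(c['pixels'],None,fx=1.4,fy=1.4,interpolation=cv2.INTER_CUBIC));print(s['time_s'],s['tool_pos'],s['ee_rot'],s['ft_force'],s['moment'])
E
```

```text
time_s: 3.9
tool_pos: [0.6212, 0.215, 0.3487]
ee_rot: [1.99, 2.429, 0.004]
ft_force: [-0.5, 0.4, -4.0]
grip_width: 0.151
finger_force: 59.5
time_s: 5.1
tool_pos: [0.5663, -0.2827, 0.3444]
ee_rot: [-2.449, -1.962, 0.01]
ft_force: [-0.2, -1.1, -3.2]
grip_width: 0.154
finger_force: 59.5
time_s: 5.5
tool_pos: [0.5709, -0.2751, 0.3463]
ee_rot: [-2.44, -1.976, 0.0]
ft_force: [-0.3, 0.2, -4.2]
grip_width: 0.154
finger_force: 59.5
5.5 [ 0.57093125 -0.2750743   0.34627744] [-2.43976340e+00 -1.97566670e+00  4.99161016e-04] [-0.28334831  0.19293696 -4.19242639] [ 0.03303605 -0.07386424  0.0178197 ]
```

View pics/w2.png

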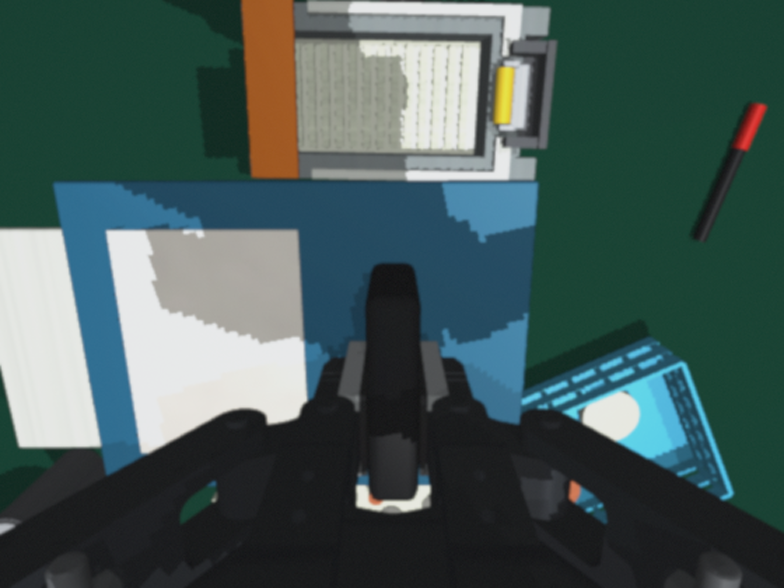

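The wrist view (1.4×) shows the lid level in hand and the ledge with its inner edge running (294,0)→(298,179). Its outer corner is at (252,178). The yellow roller is centred at (505,95), and the box's +x +y corner is at (550,8). Next I'll compare these with the predictions.

```bash
python3 - <<'E'
from h import *
import pickle
W=wcam(*pickle.load(open('w2.pkl','rb')))
x=[.59307,-.17234,0,-.2114]
n=['ledge in -y','ledge in y0','ledge in +y','ledge out-y(-117)','roller','corner+x+y z70','z76','corner -y z70']
P=[[-72.25,-65,81],[-72.25,0,81],[-72.25,65,81],[-117,-65,81],[88.25,0,88],[117,65,70],[117,65,76],[117,-65,70]]
for a,b in zip(n,(proj(W,R.from_euler('z',x[3]).apply(np.array(P)/1e3)+x[:3])*1.4).round(1)):print(a,b)
# free x,y,yaw, shift fits
def f(q):
    L=np.array([[-72.25+q[3],-65,81],[88.25+q[3],0,88.],[117,65,70]])
    p=proj(W,R.from_euler('z',q[2]).apply(L/1e3)+[q[0],q[1],0])*1.4
    e=proj(W,R.from_euler('z',q[2]).apply(np.array([[-72.25+q[3],55,81]])/1e3)+[q[0],q[1],0])[0]*1.4
    o=[]
    for cam,L2,px in ((SC,[[117,-65,0],[117,65,0]],np.array([[28,268],[170,318]])/3+150),(SI,[[-117,-65,0],[117,-65,0]],np.array([[38,550],[393,597]])/4+[220,160])):
        o.append((proj(cam,R.from_euler('z',q[2]).apply(np.array(L2)/1e3)+[q[0],q[1],0])-px).ravel())
    return np.concatenate([((p-[[298,179],[505,95],[550,8]])/1.4).ravel(),[(e[0]-294.2)/1.4],*o])
r=least_squares(f,[*x[:2],x[3],0],x_scale=[.01,.01,.01,1]);print(r.x,r.fun.round(1))
E
```

```text
ledge in -y [305.2 179.3]
ledge in y0 [301.4  93.8]
ledge in +y [2.972e+02 2.000e-01]
ledge out-y(-117) [249.9 179.2]
roller [510.7  93.3]
corner+x+y z70 [548.8   4.6]
z76 [551.2   2.4]
corner -y z70 [535.4 178.9]
[ 0.59322223 -0.17278613 -0.22333506 -4.40635094] [ 0.7 -0.2  0.1  0.2 -0.1 -0.6 -0.8 -0.1 -0.9 -1.1  0.  -0.  -0.3 -0.2
  0.5]
```

```bash
cat > go.py <<'E'
import sys
from h import *
from plant import state
B=np.array([.5932,-.1727,0]);YAW=-.22
R0=np.array([[0,1,0],[1,0,0],[0,0,-1.]]); TC=np.array([40,-1,18.3])/1e3; TIP=np.array([-.096,0,0])
Rb=R.from_euler('z',YAW).as_matrix()
s=state()
Rt=R.from_rotvec(s['ee_rot']).as_matrix();Rl=Rt@R0.T
loc=lambda v:(Rb.T@v)*1e3
def report():
    p=s['tool_pos']+Rl@(TIP-TC);o=Rb.T@Rl
    e=s['tool_pos']+Rl@(np.array([.085,0,0])-TC)
    print('t %.2f tip(box mm)'%s['time_s'],loc(p-B).round(1),'edge',loc(e-B).round(1),'tilt %.3f yaw %.3f roll %.3f'%(np.arctan2(o[2,0],o[0,0]),np.arctan2(o[1,0],o[0,0]),np.arctan2(o[2,1],o[2,2])),'F(box)',(Rb.T@s['ft_force']).round(1),'M',(Rb.T@s['moment']).round(2),'grip',s['grip_width'].__round__(3))
report()
if len(sys.argv)>1:
    x,y,z,t=map(float,sys.argv[1:])
    L=Rb@R.from_euler('y',-t).as_matrix()
    tcp=B+Rb@(np.array([x,y,z])/1e3)-L@(TIP-TC)
    print('shift',(tcp-s['tool_pos']).round(4),'turn',R.from_matrix(L@R0@Rt.T).as_rotvec().round(4),tcp.round(4))
E
python3 go.py -64 0 100 0.3
```

```text
t 5.55 tip(box mm) [-135.2 -105.4  328.5] edge [  45.8 -103.5  328.3] tilt -0.001 yaw 0.010 roll 0.001 F(box) [-0.   0.2 -3.6] M [-0.01 -0.06 -0.02] grip 0.152
shift [ 0.081   0.0884 -0.189 ] turn [-0.065  -0.2941 -0.0105] [ 0.652  -0.1869  0.1577]
```

```bash
python3 -m inch '[[0.01,0.011,-0.01,-0.008,-0.037,-0.001],[0.025,0.028,-0.03,-0.02,-0.09,-0.003],[0.045,0.048,-0.06,-0.034,-0.155,-0.006],[0.065,0.068,-0.09,-0.048,-0.22,-0.008],[0.081,0.088,-0.12,-0.06,-0.27,-0.01],[0.081,0.088,-0.15,-0.065,-0.294,-0.0105],[0.081,0.088,-0.17,-0.065,-0.294,-0.0105],[0.081,0.088,-0.183,-0.065,-0.294,-0.0105],[0.081,0.088,-0.189,-0.065,-0.294,-0.0105],[0.081,0.088,-0.189,-0.065,-0.294,-0.0105],[0.081,0.088,-0.189,-0.065,-0.294,-0.0105],[0.081,0.088,-0.189,-0.065,-0.294,-0.0105]]'
python3 go.py -66 0 63 0.3
```

```text
time_s: 6.75
tool_pos: [0.6531, -0.1895, 0.1598]
ee_rot: [2.259, 1.805, 0.276]
ft_force: [0.8, 0.2, -3.6]
grip_width: 0.151
finger_force: 59.5
t 6.75 tip(box mm) [-62.2  -2.  101.7] edge [110.5  -2.4 155.8] tilt 0.304 yaw -0.003 roll -0.000 F(box) [ 0.7  0.4 -3.6] M [ 0.03  0.46 -0.03] grip 0.151
shift [-0.003   0.003  -0.0391] turn [0.001  0.0037 0.0028] [ 0.6501 -0.1864  0.1207]
```

```bash
python3 -m inch '[[-0.001,0.001,-0.008,0,0,0],[-0.002,0.002,-0.018,0,0,0],[-0.002,0.002,-0.025,0,0,0],[-0.002,0.002,-0.025,0,0,0],[-0.002,0.002,-0.025,0,0,0]]'
cat > avg.py <<'E'
import numpy as np,sys
from plant import state,camera
P=[];Q=[];F=[]
for i in range(int(sys.argv[1])):
    s=state();P.append(s['tool_pos']);Q.append(s['ee_rot']);F.append(s['ft_force']);c=camera('side')
P=np.array(P);print(P.mean(0).round(4),P.std(0).round(4),s['ee_rot'].round(4),np.mean(F,0).round(2),np.std(F,0).round(2))
E
python3 avg.py 6; python3 - <<'E'
from plant import camera
import cv2,numpy as np
a=camera('side')['pixels'][190:320,210:350];b=camera('scene')['pixels'][130:260,140:280]
cv2.imwrite('pics/c3.png',cv2.resize(np.hstack([a,b]),None,fx=2.85,fy=2.85,interpolation=cv2.INTER_CUBIC))
E
```

```text
time_s: 7.25
tool_pos: [0.6498, -0.187, 0.1327]
ee_rot: [2.261, 1.807, 0.273]
ft_force: [0.7, -0.3, -2.9]
grip_width: 0.152
finger_force: 59.5
[ 0.6502 -0.1871  0.1334] [0.0002 0.0001 0.0004] [2.2602 1.8057 0.2746] [ 0.3  -0.09 -3.59] [0.34 0.3  0.47]
```

View pics/c3.png

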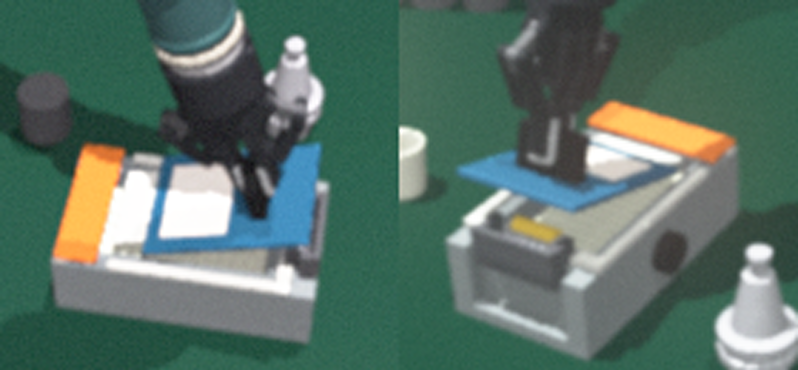

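The tilted lid sits centred over the box, with its lip just in front of the ledge's inner edge (left half, px ~(118,200)). Lowering it now.

```bash
python3 -m inch '[[0,0,-0.005,0,0,0],[0,0,-0.009,0,0,0],[0,0,-0.0125,0,0,0],[0,0,-0.0125,0,0,0],[0,0,-0.0125,0,0,0]]'
python3 go.py -90 0 63 0.3
```

```text
time_s: 8.15
tool_pos: [0.6499, -0.187, 0.1205]
ee_rot: [2.261, 1.807, 0.274]
ft_force: [-0.0, -0.9, -3.1]
grip_width: 0.154
finger_force: 59.4
t 8.15 tip(box mm) [-66.   -0.3  62.7] edge [106.8  -0.7 116.4] tilt 0.301 yaw -0.003 roll -0.000 F(box) [ 0.2 -0.9 -3.1] M [-0.02  0.51 -0.  ] grip 0.154
shift [-0.0232  0.0058  0.0002] turn [0.0003 0.0006 0.0026] [ 0.6267 -0.1812  0.1207]
```

```bash
python3 -m inch '[[-0.003,0.0007,0,0,0,0],[-0.006,0.0014,0,0,0,0],[-0.009,0.002,0,0,0,0],[-0.012,0.0027,0,0,0,0],[-0.015,0.0034,0,0,0,0.001],[-0.018,0.004,0,0,0,0.002],[-0.021,0.0048,0,0,0,0.0025],[-0.0235,0.0055,0,0,0,0.0025],[-0.0235,0.0055,0,0,0,0.0025]]'
python3 go.py
```

```text
time_s: 9.05
tool_pos: [0.6259, -0.1813, 0.1207]
ee_rot: [2.259, 1.81, 0.274]
ft_force: [-0.8, 0.1, -4.2]
grip_width: 0.153
finger_force: 59.5
t 9.05 tip(box mm) [-90.7  -0.3  63. ] edge [ 82.2  -0.3 116.5] tilt 0.300 yaw -0.000 roll -0.000 F(box) [-0.8 -0.  -4.2] M [-0.05  0.45 -0.02] grip 0.153
```

```bash
python3 -m inch '[[-0.001,0.0002,0,0,0,0],[-0.002,0.0004,0,0,0,0],[-0.003,0.0007,0,0,0,0],[-0.004,0.0009,0,0,0,0],[-0.005,0.0011,0,0,0,0],[-0.006,0.0013,0,0,0,0],[-0.007,0.0016,0,0,0,0],[-0.008,0.0018,0,0,0,0]]'
python3 go.py
python3 -m inch '[[-0.0005,0.0001,0,0,0,0],[-0.001,0.0002,0,0,0,0],[-0.001,0.0002,0,0,0,0]]'
python3 go.py
```

```text
time_s: 9.85
tool_pos: [0.6184, -0.1797, 0.1208]
ee_rot: [2.259, 1.809, 0.274]
ft_force: [0.1, 0.8, -3.8]
grip_width: 0.15
finger_force: 59.5
t 9.85 tip(box mm) [-98.3  -0.3  63. ] edge [ 74.5  -0.3 116.7] tilt 0.301 yaw 0.000 roll -0.000 F(box) [-0.1  0.8 -3.8] M [-0.01  0.45 -0.  ] grip 0.15
time_s: 10.15
tool_pos: [0.6175, -0.1795, 0.1208]
ee_rot: [2.259, 1.809, 0.274]
ft_force: [0.1, -1.3, -2.7]
grip_width: 0.156
finger_force: 59.5
t 10.15 tip(box mm) [-99.3  -0.3  63. ] edge [ 73.6  -0.4 116.7] tilt 0.301 yaw -0.000 roll -0.000 F(box) [ 0.4 -1.3 -2.7] M [ 0.02  0.52 -0.02] grip 0.156
```

```bash
for i in 1 ; do python3 -m inch '[[-0.0005,0.0001,0,0,0,0],[-0.001,0.0002,0,0,0,0],[-0.001,0.0002,0,0,0,0]]' >/dev/null
python3 go.py
python3 -m inch '[[-0.0005,0.0001,0,0,0,0],[-0.001,0.0002,0,0,0,0],[-0.001,0.0002,0,0,0,0]]' >/dev/null
python3 go.py; done
```

```text
t 10.45 tip(box mm) [-100.    -0.4   63.1] edge [ 72.8  -0.4 116.8] tilt 0.302 yaw -0.000 roll -0.000 F(box) [ 1.  -0.2 -3.4] M [-0.06  0.38  0.01] grip 0.153
t 10.75 tip(box mm) [-100.3   -0.4   63.2] edge [ 72.5  -0.5 117.2] tilt 0.303 yaw -0.000 roll -0.000 F(box) [ 1.6 -0.  -3. ] M [-0.07 -0.03 -0.09] grip 0.151
```

```bash
python3 -m inch '[[-0.0005,0.0001,0,0,0,0],[-0.001,0.0002,0,0,0,0],[-0.001,0.0002,0,0,0,0]]' >/dev/null
python3 go.py; python3 avg.py 4
python3 -m inch '[[-0.0005,0.0001,0,0,0,0],[-0.001,0.0002,0,0,0,0],[-0.001,0.0002,0,0,0,0]]' >/dev/null
python3 go.py;python3 avg.py 4
```

```text
t 11.05 tip(box mm) [-100.4   -0.5   63.3] edge [ 72.2  -0.5 117.6] tilt 0.305 yaw -0.000 roll -0.000 F(box) [ 5.2 -1.  -3.6] M [-0.07 -0.63 -0.16] grip 0.15
[ 0.6161 -0.1794  0.1216] [0. 0. 0.] [2.2564 1.807  0.2768] [ 5.1  -1.5  -2.96] [0.53 0.39 0.47]
t 11.55 tip(box mm) [-100.6   -0.6   63.5] edge [ 72.   -0.7 118.1] tilt 0.306 yaw -0.000 roll -0.001 F(box) [ 6.3 -1.2 -2.9] M [-0.08 -1.12 -0.15] grip 0.153
[ 0.6158 -0.1794  0.122 ] [0. 0. 0.] [2.2554 1.8058 0.2781] [ 6.04 -2.11 -3.16] [0.55 0.4  0.84]
```

```bash
cat > seq.py <<'E'
import sys,json
from h import *
Rb=R.from_euler('z',-.22);TC=np.array([136,0,18.3])
def tcp(x,z,t): return np.array([x,0,z])+R.from_euler('y',-t).apply(TC)
S=json.loads(sys.argv[1]);a=tcp(*S[0])
for q in S[1:]:
    print((Rb.apply(tcp(*q)-a)/1e3).round(4).tolist()+Rb.apply([0,-(q[2]-S[0][2]),0]).round(4).tolist())
E
python3 seq.py '[[-103.4,62.8,0.3],[-103.3,63.5,0.275],[-103.3,64.2,0.25],[-103.2,64.8,0.225],[-103.2,65.5,0.2],[-103.1,66.2,0.175],[-103.1,66.8,0.15]]'
```

```text
[0.0015, -0.0003, -0.0024, 0.0055, 0.0244, 0.0]
[0.0028, -0.0006, -0.0049, 0.0109, 0.0488, 0.0]
[0.0041, -0.0009, -0.0075, 0.0164, 0.0732, 0.0]
[0.0052, -0.0012, -0.01, 0.0218, 0.0976, 0.0]
[0.0064, -0.0014, -0.0126, 0.0273, 0.122, 0.0]
[0.0073, -0.0016, -0.0153, 0.0327, 0.1464, 0.0]
```

```bash
python3 -m inch '[[0.0008,-0.0002,-0.0012,0.0027,0.0122,0],[0.0015,-0.0003,-0.0024,0.0055,0.0244,0],[0.0028,-0.0006,-0.0049,0.0109,0.0488,0],[0.0028,-0.0006,-0.0049,0.0109,0.0488,0]]' >/dev/null; python3 go.py
python3 -m inch '[[0.0006,-0.0001,-0.0013,0.0027,0.0122,0],[0.0013,-0.0003,-0.0026,0.0055,0.0244,0],[0.0018,-0.0004,-0.0038,0.0082,0.0366,0],[0.0024,-0.0006,-0.0051,0.0109,0.0488,0],[0.0024,-0.0006,-0.0051,0.0109,0.0488,0]]' >/dev/null; python3 go.py
```

```text
t 12.15 tip(box mm) [-100.6   -0.5   64.5] edge [ 74.5  -0.5 110.1] tilt 0.255 yaw 0.000 roll -0.001 F(box) [ 5.1 -0.5 -3. ] M [-0.15 -1.07 -0.07] grip 0.156
t 12.65 tip(box mm) [-101.    -0.5   65.5] edge [ 76.3  -0.5 102.3] tilt 0.205 yaw -0.000 roll -0.001 F(box) [ 4.8 -0.3 -4.2] M [-0.12 -1.22 -0.15] grip 0.15
```

```bash
python3 -m inch '[[0.0006,-0.0001,-0.0013,0.0027,0.0122,0],[0.0012,-0.0002,-0.0026,0.0055,0.0244,0],[0.0017,-0.0003,-0.004,0.0082,0.0366,0],[0.0021,-0.0004,-0.0053,0.0109,0.0488,0],[0.0021,-0.0004,-0.0053,0.0109,0.0488,0]]' >/dev/null; python3 go.py
python3 seq.py '[[-103.1,66.8,0.15],[-103.1,67.3,0.13],[-103.1,67.8,0.11],[-103.1,68.3,0.09],[-103.1,68.8,0.07],[-103.1,69.2,0.05],[-103.1,69.5,0.03],[-103.1,69.7,0.015],[-103,69.7,0],[-103,69.2,-0.01]]'
```

```text
t 13.15 tip(box mm) [-101.1   -0.4   66.6] edge [77.8 -0.4 94.4] tilt 0.154 yaw 0.000 roll -0.001 F(box) [ 5.7 -0.4 -5.5] M [-0.18 -1.35 -0.11] grip 0.152
[0.0007, -0.0002, -0.0021, 0.0044, 0.0195, 0.0]
[0.0014, -0.0003, -0.0043, 0.0087, 0.039, 0.0]
[0.002, -0.0005, -0.0065, 0.0131, 0.0586, 0.0]
[0.0026, -0.0006, -0.0087, 0.0175, 0.0781, 0.0]
[0.0031, -0.0007, -0.0109, 0.0218, 0.0976, 0.0]
[0.0036, -0.0008, -0.0133, 0.0262, 0.1171, 0.0]
[0.0039, -0.0009, -0.0152, 0.0295, 0.1317, 0.0]
[0.0043, -0.001, -0.0172, 0.0327, 0.1464, 0.0]
[0.0044, -0.001, -0.0191, 0.0349, 0.1561, 0.0]
```

```bash
python3 -m inch '[[0.0004,-0.0001,-0.001,0.0022,0.01,0],[0.0007,-0.0002,-0.0021,0.0044,0.0195,0],[0.0011,-0.0002,-0.0032,0.0065,0.0293,0],[0.0014,-0.0003,-0.0043,0.0087,0.039,0],[0.0014,-0.0003,-0.0043,0.0087,0.039,0]]' >/dev/null; python3 go.py
python3 -m inch '[[0.0003,-0.0001,-0.0011,0.0022,0.0098,0],[0.0006,-0.0002,-0.0022,0.0044,0.0196,0],[0.0006,-0.0002,-0.0022,0.0044,0.0196,0]]' >/dev/null; python3 go.py
```

```text
t 13.65 tip(box mm) [-101.2   -0.4   67.5] edge [78.6 -0.4 88.2] tilt 0.115 yaw 0.000 roll -0.001 F(box) [ 5.2  0.3 -6.1] M [-0.17 -1.45 -0.07] grip 0.152
t 13.95 tip(box mm) [-101.5   -0.5   68.3] edge [78.6 -0.6 85.3] tilt 0.094 yaw -0.000 roll -0.000 F(box) [ 4.1  0.1 -3.8] M [-0.06 -1.63 -0.2 ] grip 0.152
```

```bash
python3 -m inch '[[0.0003,-0.0001,-0.0011,0.0022,0.0098,0],[0.0006,-0.0001,-0.0022,0.0044,0.0195,0],[0.0006,-0.0001,-0.0022,0.0044,0.0195,0]]' >/dev/null; python3 go.py
python3 -m inch '[[0.0003,-0.0001,-0.0011,0.0022,0.0098,0],[0.0005,-0.0001,-0.0022,0.0044,0.0195,0],[0.0005,-0.0001,-0.0022,0.0044,0.0195,0]]' >/dev/null; python3 go.py
```

```text
t 14.25 tip(box mm) [-101.6   -0.5   68.8] edge [78.9 -0.6 82.1] tilt 0.073 yaw -0.000 roll -0.000 F(box) [ 5.6 -1.1 -4.6] M [-0.2  -1.86 -0.2 ] grip 0.148
t 14.55 tip(box mm) [-101.5   -0.5   69.1] edge [79.2 -0.6 78.7] tilt 0.053 yaw -0.000 roll -0.000 F(box) [ 6.9 -0.7 -5.4] M [-0.22 -1.87 -0.21] grip 0.154
```

```bash
python3 -m inch '[[0.0003,-0.0001,-0.0012,0.0022,0.0098,0],[0.0005,-0.0001,-0.0024,0.0044,0.0195,0],[0.0005,-0.0001,-0.0024,0.0044,0.0195,0]]' >/dev/null; python3 go.py
python3 -m inch '[[0.0003,-0.0001,-0.0019,0.0033,0.0146,0],[0.0003,-0.0001,-0.0019,0.0033,0.0146,0]]' >/dev/null; python3 go.py
```

```text
t 14.85 tip(box mm) [-101.5   -0.5   69.5] edge [79.4 -0.6 75.5] tilt 0.033 yaw -0.000 roll -0.000 F(box) [ 6.9 -1.  -4.7] M [-0.14 -1.8  -0.21] grip 0.151
t 15.05 tip(box mm) [-101.3   -0.5   69.5] edge [79.6 -0.6 72.8] tilt 0.018 yaw -0.000 roll -0.000 F(box) [ 8.4 -0.7 -5.3] M [-0.09 -1.73 -0.28] grip 0.146
```

```bash
cat > pic.py <<'E'
import sys,cv2,numpy as np
from plant import camera
a=camera('side')['pixels'][210:310,220:330];b=camera('scene')['pixels'][155:255,155:265]
cv2.imwrite(sys.argv[1],cv2.resize(np.hstack([a,b]),None,fx=3.6,fy=3.6,interpolation=cv2.INTER_CUBIC))
E
python3 pic.py pics/c4.png; python3 avg.py 6
```

```text
[ 0.6263 -0.1817  0.0903] [0. 0. 0.] [2.4406 1.9544 0.0179] [ 8.1  -2.45 -5.83] [0.62 0.21 0.44]
```

View pics/c4.png

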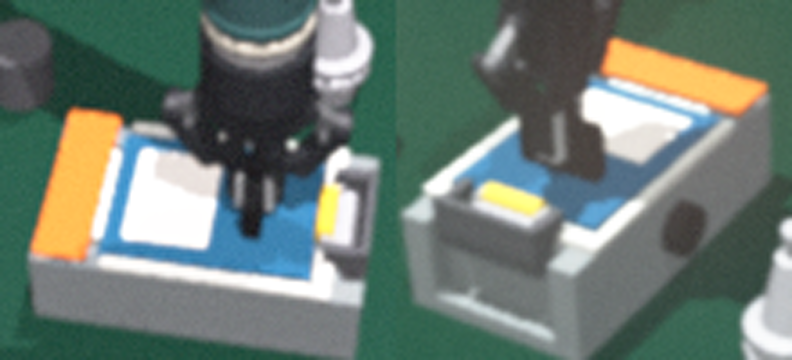

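The free edge is now under the yellow roller (left px ~(325,210)) and the lid is nearly flat. The plate-to-ledge gap is narrow, so the lip is home. I'll press the last bit flush.

```bash
python3 -m inch '[[0.0002,0,-0.001,0.0016,0.0073,0],[0.0004,-0.0001,-0.0021,0.0033,0.0147,0],[0.0004,-0.0001,-0.0021,0.0033,0.0147,0]]' >/dev/null; python3 go.py
python3 -m inch '[[0,0,-0.0005,0,0,0],[0,0,-0.001,0,0,0],[0,0,-0.001,0,0,0]]' >/dev/null; python3 go.py; python3 avg.py 4
```

```text
t 15.75 tip(box mm) [-101.3   -0.5   69.9] edge [79.7 -0.6 70.5] tilt 0.003 yaw -0.000 roll -0.000 F(box) [ 7.4 -0.8 -2.6] M [-0.13 -1.55 -0.2 ] grip 0.154
t 16.05 tip(box mm) [-101.2   -0.5   69.6] edge [79.8 -0.6 70.2] tilt 0.003 yaw -0.000 roll -0.000 F(box) [ 6.5 -0.9  2.4] M [-0.1  -1.23 -0.25] grip 0.147
[ 0.6268 -0.1818  0.0884] [0. 0. 0.] [2.45   1.9619 0.0035] [ 6.41 -1.92  1.69] [0.81 0.24 0.62]
```

```bash
python3 -m inch '[[0,0,-0.0007,0,0,0],[0,0,-0.0014,0.0007,0.003,0],[0,0,-0.002,0.0009,0.004,0],[0,0,-0.002,0.0009,0.004,0]]' >/dev/null; python3 go.py
python3 -m inch '[[0.0005,-0.0001,0.0007,0,0,0],[0.001,-0.0002,0.0014,0,0,0],[0.0015,-0.0003,0.002,0,0,0],[0.0015,-0.0003,0.002,0,0,0]]' >/dev/null; python3 go.py; python3 avg.py 4
```

```text
t 16.65 tip(box mm) [-101.3   -0.5   70.1] edge [79.7 -0.6 69.9] tilt -0.001 yaw -0.001 roll 0.000 F(box) [ 2.3  0.3 12.9] M [ 0.01 -0.61 -0.2 ] grip 0.154
t 17.05 tip(box mm) [-101.4   -0.5   70.4] edge [79.6 -0.6 69.9] tilt -0.003 yaw -0.000 roll 0.000 F(box) [ 1.9 -0.8  7.8] M [-0.05 -0.73 -0.23] grip 0.153
[ 0.6267 -0.1818  0.0883] [0. 0. 0.] [-2.4503 -1.9621  0.003 ] [ 1.59 -0.4   8.18] [0.3  0.53 0.4 ]
```

```bash
python3 -m inch '[[0.0003,-0.0001,0.001,0,0,0],[0.0003,-0.0001,0.002,-0.0005,-0.002,0],[0.0003,-0.0001,0.002,-0.0005,-0.002,0]]' >/dev/null; python3 go.py
python3 -m inch '[[0,0,0,0,0,0],[0,0,0,0,0,0],[0,0,0,0,0,0],[0,0,0,0,0,0],[0,0,0,0,0,0]]' 0.35; python3 go.py
```

```text
t 17.55 tip(box mm) [-101.3   -0.4   70.3] edge [79.7 -0.3 70.1] tilt -0.001 yaw 0.000 roll -0.000 F(box) [ 6.1 -0.1 -2.7] M [-0.09 -1.3  -0.12] grip 0.153
time_s: 18.05
tool_pos: [0.6262, -0.1815, 0.089]
ee_rot: [-2.45, -1.963, 0.002]
ft_force: [0.8, 0.0, 0.5]
grip_width: 0.351
finger_force: 0.0
t 18.05 tip(box mm) [-101.9   -0.4   71. ] edge [79.1 -0.3 70.6] tilt -0.002 yaw 0.000 roll 0.000 F(box) [0.8 0.2 0.5] M [-0.   -0.04 -0.02] grip 0.351
```

Released with no residual force. I'll retreat straight up and check.

```bash
python3 -m inch '[[0,0,0.005,0,0,0],[0,0,0.015,0,0,0],[0,0,0.03,0,0,0],[0,0,0.06,0,0,0],[0,0,0.1,0,0,0],[0,0,0.14,0,0,0],[0,0,0.18,0,0,0],[0,0,0.2,0,0,0],[0,0,0.2,0,0,0],[0,0,0.2,0,0,0]]'
python3 pic.py pics/c5.png; python3 - <<'E'
from plant import state,camera
import cv2,pickle
s=state();c=camera('wrist');pickle.dump((s['tool_pos'],s['ee_rot'],c['mount']),open('w3.pkl','wb'))
cv2.imwrite('pics/w3.png',cv2.resize(c['pixels'],None,fx=1.4,fy=1.4,interpolation=cv2.INTER_CUBIC))
E
```

```text
time_s: 19.05
tool_pos: [0.6267, -0.1816, 0.2902]
ee_rot: [2.452, 1.964, 0.001]
ft_force: [-0.6, 0.5, -0.2]
grip_width: 0.352
finger_force: 0.0
```

View pics/c5.png

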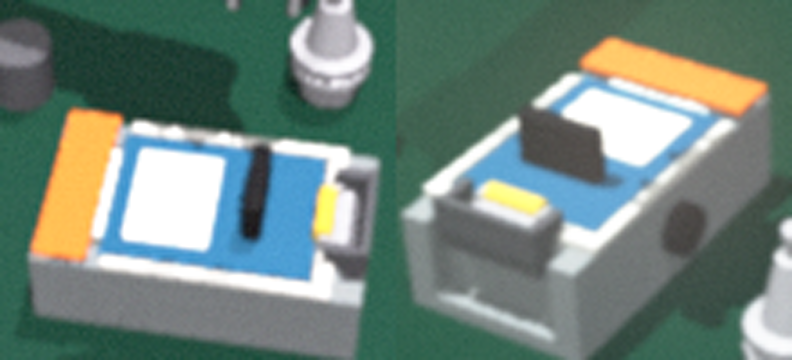

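View pics/w3.png

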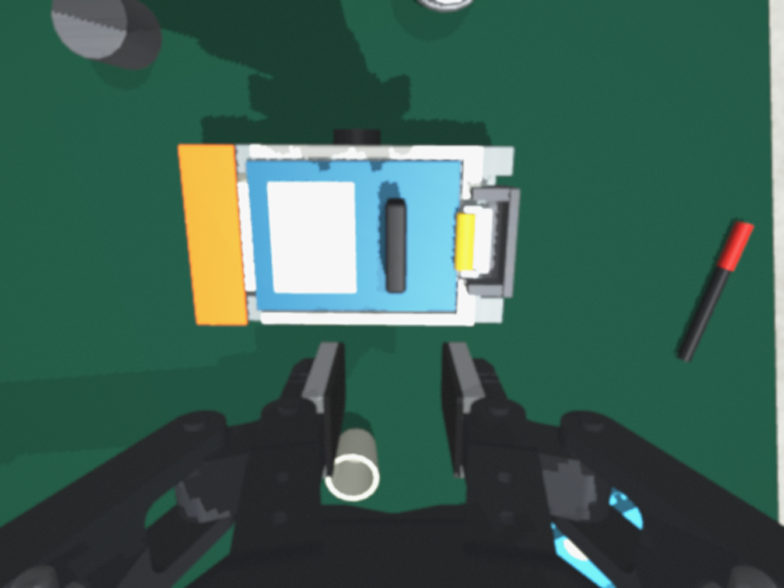

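The lid lies flush between the cheeks: plate px (247–462, 160–312), free edge under the roller at (457–474, 213–270), lip under the ledge. The bystanders in view haven't moved.

```bash
python3 -c "
from plant import hand_in;print(hand_in())"
```

```text
the job is handed in; nothing more can be done
None
```

The lid is back on the box and handed in at about 19 s: lip home against the stop, free edge pressed past the roller and lying flush, gripper released and clear; contact readings stayed under about 13 N and I saw no bystander moved.

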